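Lock the shoe-kit caddy's collar onto the flat of its post

ROBOT

A 7-joint arm with a two-finger parallel gripper is mounted at the origin on the work surface. World frame = base frame: x ahead of the robot, y to its left, z up, the work surface at z = 0. Lengths are in mm, angles in rad, forces in N, time in s.
With the tool pointing down it reaches from about 400 to 875 mm from the base axis. Payload 4.4 kg.
Tool frame: the origin (TCP) lies midway between the tips of the shut fingers; the grasp point (between the pads) lies 19 mm behind it; z points along the fingers, y is the direction in which the jaws open and shut (so a half turn about z gives the same grasp; the last joint's range is limited). The gripper opens to 85 mm and grips with 20 to 120 N. Pads are 22 mm wide; open, the fingers measure 114 mm over their backs; the gripper's body (76 mm by 85 mm) begins 54 mm behind the grasp point. The pads swing forward as they close: fully open they stand 13 mm farther back than shut.
Start: joints at [-1.358, 0.628, 0.038, 1.517, -0.027, 0.996, -0.02], TCP at [178.857, 624.922, 231.313] pointing down, gripper open.
Joint ranges: [-3.06, 3.06], [-0.37, 2.12], [-1.25, 1.32], [0.18, 2.47], [-1.1, 4.24], [0.23, 1.98], [-2.94, 2.94]. Speed limits (rad/s): [2.57, 2.57, 3.14, 3.14, 3.14, 3.14, 3.14].

INTERFACE

Orientations are given as [roll, pitch, yaw] about the fixed x, y, z axes, in that order (R = Rz(yaw) Ry(pitch) Rx(roll)).
In Python, from cell import * gives the robot as it stands. The module is installed in compiled form; this text tells all that it offers.
- The arm moves only by the tool move_arm, never from a script. Its argument "series" is a list of rows, each a list of 2 entries, a list of its own where there are three numbers: the shift along the tool's x, y, z in m, then the turn about the tool's z in rad. In form: [[[x, y, z], yaw], ...]. A call has 1 to 5 rows; each row is the pose to reach, as a shift and turn from the pose measured when the call began, along the tool's axes at that moment; what a row does not reach only later rows make up. A row lasts 1/8 s, in which the tool goes at most 62.5 mm and 10.7 degrees, less where a joint would pass 70% of its speed; a pose out of reach is approached as far as the arm can. A call with a gripper value outside its range is refused whole. "claw" is the opening, from 0 (shut) to 1 (fully open), set as the call begins (left out, the last holds). The fingers move at their own pace and stop on an object; the grip force is fixed at half the most. Time passes only in rows, so rows that repeat a pose let the fingers close. It gives the time, the measured TCP pose, the force and the opening at its end, in the units of the state.
- read_state(): the state, without advancing time (a new reading comes with each control period).
- get_image(name): name is "side" or "top"; returns the picture (420x560x3 uint8, blue, green, red); there is no depth.
- camera_model(name): a dict with "fov_y" (degrees; the focal length in pixels is half the picture's height over the tangent of half this angle, whatever the lens; pixels are square), "cx", "cy" (the principal point, pixels), "k1" (the pictures are not rectified: a ray, as slopes to the right and down, at radius r is drawn at 1 + k1 r^2 times it, then the intrinsics apply), "pose" (4x4, takes a point from camera to world coordinates). Camera axes: x right, y down, z forward; pixel columns grow to the right and rows downward; lengths in mm; the calibration is good to about 2 mm. A picture is of the moment at which its call begins. camera_model takes no time and is no camera call.
- finish_job(): hands the job in, once; it reports no verdict.
The state is a dict: "clock": time; "qpos": joint angles; "qd": joint speeds; "tau": joint torques, N m; "eef_pos": TCP position; "tool_rot": TCP orientation; "force": force on the tool from outside, world axes, zero at the start; "torque": the same for the moment, N m; "width": finger opening in mm.
Only numpy, scipy, OpenCV 4.12 (cv2) and the standard library are available. Lean on these libraries where they do the work, as an engineer would, in place of code of your own. Each camera call takes 0.05 s, during which the arm holds its last target. There are 200 camera calls.

TASK

The collar on top of the yellow shoe-kit caddy has worked loose. Turn the collar clockwise on its post until its set screw faces squarely at the flat of the post, then press the screw's ball lever down until the screw is tight on the flat, with about 7 N at the ball and never more than 8 N, or the thread strips. Then let go, leaving the lever tight and the shoehorn and shoe tree lying undisturbed in the top tray.

Things in the scene. Friction and masses are not known exactly. Their poses are not given: they have to be found in the camera images.
- caddy: Fixed caddy: pine base 270 x 380 x 22 mm, three yellow plastic trays (230 x 340, 30 deep) one above the other, top tray's rim 190 mm up. A 42 mm thick yellow hub tube rises from its middle to 225 mm and carries the collar. Origin: centre of the base's underside, on the axis of hub, post and collar; z up.
- post: Fixed upright aluminium post, 30 mm thick, with one flat (D-section; flat 12 mm from the axis, 18 mm wide). It passes through the collar; its D-shaped end shows 18 mm above it, with a black line from the axis to the flat. Origin on its axis at the hub's top, 11 mm below the screw and 52 mm below the post's top; x points level from the axis out through the middle of the flat; z up.
- collar: Knurled steel collar, 48 mm diameter, 34 mm high, turning stiffly (0.15 N m) on the post; stays where left. Origin on the axis at the screw's height, 11 mm above its lower and 23 mm below its upper face; z up. x points outwards along the set screw: square to the flat when along the post's x; it starts 0.75 to 1.5 rad anticlockwise (from above) of that and cannot turn right round.
- collar_grip (a point): Point on the collar's axis, 10 mm above the collar's origin, at the height to grip the collar from above, fingers on its +y and -y sides. On its +x side a 20 mm thick boss reaches to 49 mm from the axis, followed by the lever's hub (18 mm thick, 50 to 66 mm from the axis). Axes as the collar's.
- lever_ball (a point): Centre of the 18 mm black ball (it spins freely like a roller) at the end of the set screw's lever. The lever turns about the screw's axis (the collar's x), 58 mm out from the post's axis; the ball is 55 mm from the screw's axis on the collar's +y side, at the start 45 degrees above level. Press straight down; tight at 6 to 8 N, beyond that the thread strips.
- lever (a joint): Lever angle, rad: 0 at the start, 0.785 level, at most 1.5; grows as the ball goes down, driving the screw in 7 mm per rad. It stays where left. Free, it takes about 3 N on the ball to move (up to 6 N at first, while high up). Facing the flat, the tip lands at 0.45 to 1.05 rad (unseen wear), then the force climbs by about 1 N per mm of the ball; facing the round, some 0.4 rad sooner.
- shoehorn: Stainless shoehorn, 190 mm long, lying in the top tray on the caddy's +x side; not to be disturbed.
- shoe_tree: Small wooden shoe tree with a steel rod, 190 mm long, 25 mm thick, lying in the top tray on the caddy's -x side; not to be disturbed.

How it is judged (in metres and radians):
On the way:
1. the collar is turned so that its set screw faces the flat, the lever still up (angle between the x axis of collar and the x axis of post, either way round below 0.17 rad and value of joint lever below 0.2 rad), for 0.2 s.
At the end, for the whole second after the job is handed in: The collar's set screw points within 0.17 rad of straight at the post's flat, its lever is down (beyond 0.4 rad) and still, the screw presses on the flat with more than 15 N after release, and shoehorn and shoe tree lie within 20 mm of where they were (angle between the x axis of collar and the x axis of post, either way round below 0.17 rad and contact force between collar and post above 15 N and value of joint lever above 0.4 rad and velocity of joint lever between -0.05 and 0.05 rad/s and distance of each of shoehorn, shoe_tree from where it was at the start of the episode below 0.02 m); the robot touches nothing.
It fails at once if the screw is overtightened: its tip presses on the post with more than 48 N (some 8.8 N on the ball) (contact force between collar and post above 48 N).
It fails at once if the shoehorn or the shoe tree is shoved about (more than 30 mm) (distance of any of shoehorn, shoe_tree from where it was at the start of the episode above 0.03 m).
It also fails if it takes over 59 s, if anything falls off the work surface, if the arm or the gripper's body presses on something with over 40 N, if the wrist force passes 120 N, or if a joint passes its speed limit or range.

## Working session

There is one attempt and no reset: what is moved stays moved. The work goes in short steps, Python scripts to look and compute and a tool call to move; the robot and the scene stay as the last step left them, time stands still between calls to the robot, and variables do not carry over. Pictures are saved under pics/ and viewed, about 8 in all and at most 12, crops included, and the job is handed in when it is done.

Besides the shell and the picture viewer there is one more tool, called after "Call:" in YAML: its name, and indented under it one key for each argument. move_arm: Moves the arm, as the interface text tells. Its arguments: {"type":"object","properties":{"series":{"type":"array"},"claw":{"type":"number"}},"required":["series"]}

```bash
mkdir -p pics; cat > h.py <<'E'
from cell import *
import numpy as np, cv2
def ray(n,u,v):
    m=camera_model(n);f=210/np.tan(np.radians(m["fov_y"]/2))
    d=np.array([(u-m["cx"])/f,(v-m["cy"])/f]);s=d.copy()
    for _ in range(30): s=d/(1+m["k1"]*(s@s))
    P=np.array(m["pose"]);r=P[:3,:3]@np.array([s[0],s[1],1]);return P[:3,3],r/np.linalg.norm(r)
def onz(n,u,v,z):
    o,r=ray(n,u,v);return o+r*(z-o[2])/r[2]
def pix(n,p):
    m=camera_model(n);f=210/np.tan(np.radians(m["fov_y"]/2))
    P=np.array(m["pose"]);c=P[:3,:3].T@(np.array(p)-P[:3,3]);s=c[:2]/c[2];s=s*(1+m["k1"]*(s@s))
    return np.array([m["cx"],m["cy"]])+f*s
E
python3 - <<'E'
from h import *
for n in("side","top"):
    cv2.imwrite(f"pics/{n}0.png",get_image(n));m=camera_model(n);print(n,m)
s=read_state();print(s)
E
```

```text
side {'fov_y': 52.00593545810064, 'cx': 275.2574846424787, 'cy': 214.7242631418983, 'k1': -0.0009373282812977724, 'pose': array([[-9.80787681e-01, -1.21142384e-01,  1.52905354e-01,
         4.39355778e+02],
       [-1.94959281e-01,  5.81321358e-01, -7.89972378e-01,
         5.70112366e+02],
       [ 6.81198864e-03, -8.04605495e-01, -5.93770658e-01,
         5.66892349e+02],
       [ 0.00000000e+00,  0.00000000e+00,  0.00000000e+00,
         1.00000000e+00]])}
top {'fov_y': 56.304972388314624, 'cx': 271.9847166080422, 'cy': 205.75921291893442, 'k1': 0.03296521275886777, 'pose': array([[-1.96623097e-02, -9.82254535e-01,  1.86519227e-01,
         4.31344680e+02],
       [-9.99806659e-01,  1.92803334e-02, -3.86187122e-03,
         4.34453408e+01],
       [ 1.97187632e-04, -1.86559098e-01, -9.82443720e-01,
         8.35586066e+02],
       [ 0.00000000e+00,  0.00000000e+00,  0.00000000e+00,
         1.00000000e+00]])}
{'clock': 0.1, 'qpos': array([-1.35781193,  0.6292596 ,  0.03843912,  1.51823104, -0.02700567,
        0.99628542, -0.02001419]), 'qd': array([ 0.0017569 , -0.00182511, -0.00131892, -0.00076433, -0.00088673,
       -0.00089735,  0.00100675]), 'tau': array([ 3.07640272e-03, -5.64529431e+01,  1.23029027e+00, -1.93971097e+01,
        1.12375355e-02,  5.44480528e-03,  6.46394138e-07]), 'eef_pos': array([178.68915588, 624.39922477, 230.48888158]), 'tool_rot': array([-3.13992690e+00,  8.05959019e-06,  2.86279638e+00]), 'force': array([-0.30073984, -0.08985804,  0.33760837]), 'torque': array([-0.02843156, -0.02786911,  0.06416966]), 'width': 85.37003680087656}
```

View pics/top0.png

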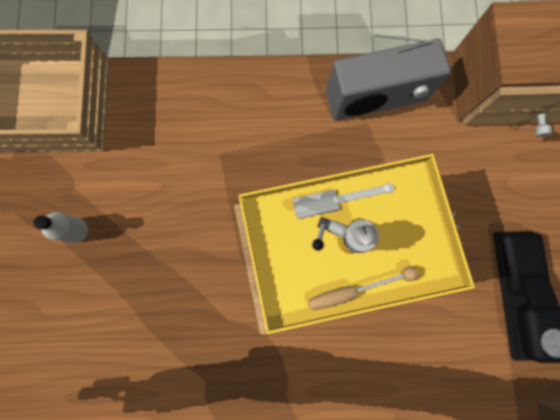

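View pics/side0.png

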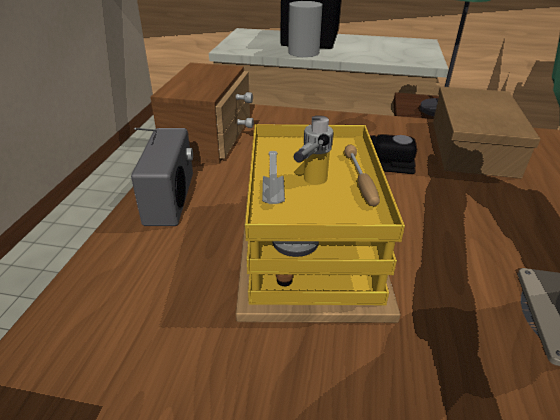

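The top view shows the collar at about (361,236), the lever hub at (325,225) and the ball at (318,244). The tray rim corners are about (240,195), (434,156), (472,288) and (266,332). I'll enlarge the post's end to read the flat.

```bash
python3 - <<'E'
from h import *
a=cv2.imread("pics/top0.png")[205:270,300:400]
b=cv2.imread("pics/side0.png")[110:190,280:350]
cv2.imwrite("pics/c.png",np.hstack([cv2.resize(a,(480,312),interpolation=2),cv2.resize(b,(273,312),interpolation=2)]))
# post top z=277, collar top: origin z=236 ->259
print("post top", onz("top",362,232,277)); 
o1,r1=ray("top",318,244);o2,r2=ray("side",323.5,141)
t=np.linalg.lstsq(np.c_[r1,-r2],o2-o1,rcond=None)[0];p,q=o1+t[0]*r1,o2+t[1]*r2;print("ball",p,q)
print("hub",onz("top",325,225,236))
C=np.array([onz("top",*c,190)for c in[(240,195),(434,156),(472,288),(266,332)]]);print(C,C.mean(0))
E
```

```text
post top [496.734095   -86.52613143 277.        ]
ball [481.38817651 -23.86369008 270.24849961] [480.89879867 -23.87707544 270.2067737 ]
hub [513.42398033 -39.93814342 236.        ]
[[ 573.39283539   94.35949771  190.        ]
 [ 634.84467639 -237.02894186  190.        ]
 [ 414.11339205 -275.5300312   190.        ]
 [ 352.00160304   54.29451825  190.        ]] [493.58812672 -90.97623927 190.        ]
```

View pics/c.png

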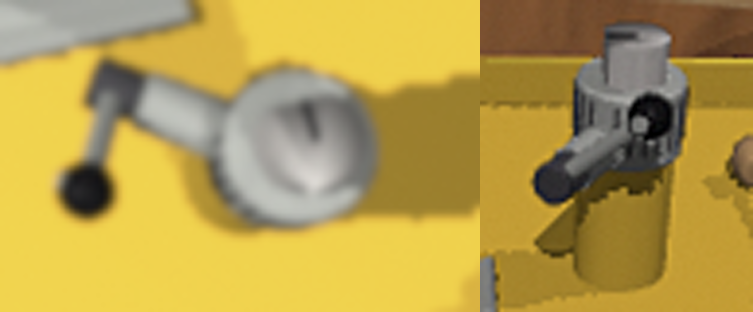

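```bash
python3 - <<'E'
from h import *
a=cv2.imread("pics/top0.png");g=cv2.cvtColor(a,6)
print(g[222:252,352:380:1])
print("collar top",onz("top",361.9,235.6,259))
o1,r1=ray("side",320.3,119.7);print("side post",o1+r1*(277-o1[2])/r1[2])
o,f=onz("top",365.6,234.5,277),onz("top",363.3,225.8,277);print(o,f,np.arctan2(*(f-o)[[1,0]]),np.linalg.norm(f-o))
E
```

```text
[[138 143 152 158 161 162 162 162 164 166 167 166 165 167 172 176 174 166
  159 155 155 162 169 178 188 196 200 201]
 [153 158 161 163 163 163 163 163 165 166 167 166 165 165 166 168 170 169
  165 156 143 137 141 150 164 178 187 192]
 [162 164 164 164 163 163 162 163 164 164 160 156 154 152 149 148 147 149
  153 149 133 123 124 130 138 150 161 165]
 [165 165 165 164 162 160 157 157 156 152 141 130 127 130 128 125 125 124
  127 126 119 113 116 121 125 131 136 138]
 [166 165 163 161 157 152 145 141 137 130 114  98  97 107 114 116 115 112
  110 108 104 106 110 116 121 125 127 127]
 [166 164 161 155 148 139 129 124 119 112  97  78  78  97 112 118 118 114
  108 102  99 101 106 113 119 123 125 126]
 [165 163 159 153 146 135 124 118 115 111  99  81  74  94 115 124 124 119
  113 106 100  99 103 110 115 120 124 126]
 [166 161 158 155 151 143 132 123 120 118 111  93  78  93 118 129 130 125
  118 111 104  99  99 106 113 118 123 126]
 [165 162 160 158 157 154 145 134 128 127 123 107  85  91 117 134 135 131
  124 116 109 102  99 103 111 117 123 125]
 [164 163 161 161 162 162 156 146 137 135 132 1
[... 1934 characters left out ...]
27 127]
 [127 147 167 180 188 191 193 193 193 192 192 191 191 191 190 187 184 177
  167 158 146 134 131 130 130 129 130 130]
 [109 126 144 159 169 177 182 185 186 187 187 187 186 185 182 178 170 162
  152 144 137 136 143 146 147 146 147 147]
 [110 115 120 128 137 148 158 163 167 170 171 170 169 169 168 166 160 156
  153 151 151 160 172 177 178 178 178 178]
 [113 109 109 111 116 122 129 134 138 142 144 146 151 159 166 171 175 178
  178 179 180 185 192 196 196 196 196 196]]
collar top [493.52651985 -90.23006405 259.        ]
side post [493.10141373 -84.88642849 277.        ]
[493.06005666 -91.41470785 277.        ] [505.61400086 -88.94599572 277.        ] 0.19417073072311275 12.794375901352861
```

```bash
cat >> h.py <<'E'
from scipy.spatial.transform import Rotation as Ro
def go(p,yaw):
    s=read_state();R=Ro.from_euler("xyz",s["tool_rot"])
    x=R.as_matrix()[:,0];y0=np.arctan2(x[1],x[0]);d=(y0-yaw+np.pi)%(2*np.pi)-np.pi
    print("t",s["clock"],"pos",s["eef_pos"].round(1),"yaw",round(y0,3),"rot",s["tool_rot"].round(3),"F",s["force"].round(2),"w",round(s["width"],1),"q",s["qpos"].round(2))
    print("shift m",(R.inv().apply(np.array(p)-s["eef_pos"])/1000).round(4),"turn",round(d,3))
E
python3 - <<'E'
from h import *
go([400,330,330],2.0)
E
```

```text
t 0.1 pos [178.7 624.4 230.5] yaw 2.863 rot [-3.14   0.     2.863] F [-0.3  -0.09  0.34] w 85.4 q [-1.36  0.63  0.04  1.52 -0.03  1.   -0.02]
shift m [-0.2938 -0.2223 -0.0991] turn 0.863
```

Call:
move_arm:
  series:
    - [[-0.03,-0.02,-0.04],0.15]
    - [[-0.075,-0.055,-0.075],0.32]
    - [[-0.12,-0.09,-0.1],0.5]
    - [[-0.17,-0.125,-0.1],0.67]
    - [[-0.22,-0.165,-0.1],0.85]
  claw: 1

```text
clock: 0.72
eef_pos: [343.8, 406.9, 331.1]
tool_rot: [-3.141, 0.001, 2.007]
force: [1.1, 0.2, 0.0]
width: 85.6
```

```bash
python3 - <<'E'
from h import *
go([493,-91,330],1.17)
E
```

```text
t 0.725 pos [343.8 406.9 331.1] yaw 2.007 rot [-3.141e+00  1.000e-03  2.007e+00] F [1.1  0.23 0.04] w 85.6 q [-1.14  0.37  0.31  1.71 -0.12  1.08 -0.36]
shift m [-0.5143 -0.0752  0.0016] turn 0.837
```

Call:
move_arm:
  series:
    - [[-0.055,-0.008,0],0.1]
    - [[-0.11,-0.016,0],0.2]
    - [[-0.165,-0.024,0],0.3]
    - [[-0.22,-0.032,0],0.4]
    - [[-0.275,-0.04,0],0.5]

```text
clock: 1.35
eef_pos: [423.8, 139.0, 331.3]
tool_rot: [3.141, 0.001, 1.504]
force: [0.4, 0.1, 0.9]
width: 85.3
```

```bash
python3 - <<'E'
from h import *
go([493,-91,330],1.17)
E
```

```text
t 1.35 pos [423.8 139.  331.3] yaw 1.504 rot [3.141e+00 1.000e-03 1.504e+00] F [0.36 0.07 0.87] w 85.3 q [-0.8   0.24  0.53  1.92 -0.14  1.02 -0.28]
shift m [-0.2249  0.0844  0.0015] turn 0.334
```

Call:
move_arm:
  series:
    - [[-0.05,0.019,0],0.08]
    - [[-0.105,0.039,0],0.16]
    - [[-0.16,0.059,0],0.25]
    - [[-0.21,0.079,0],0.334]
    - [[-0.225,0.0844,0],0.334]

```text
clock: 1.98
eef_pos: [493.0, -94.8, 331.4]
tool_rot: [3.14, 0.002, 1.165]
force: [-1.5, 0.8, 0.1]
width: 85.3
```

```bash
python3 - <<'E'
from h import *
go([493.3,-90.8,226],1.17)
a=get_image("top");b=get_image("side")
cv2.imwrite("pics/d.png",np.hstack([cv2.resize(a[160:310,270:470],(400,300),interpolation=2),cv2.resize(b[40:200,220:420],(375,300),interpolation=2)]))
E
```

```text
t 1.975 pos [493.  -94.8 331.4] yaw 1.165 rot [3.140e+00 2.000e-03 1.165e+00] F [-1.51  0.81  0.14] w 85.3 q [-0.35  0.36  0.68  1.79 -0.25  1.08  0.01]
shift m [ 0.0041 -0.0015  0.1054] turn -0.005
```

View pics/d.png

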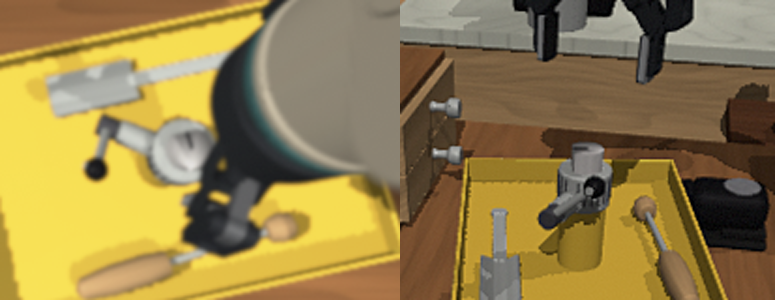

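Call:
move_arm:
  series:
    - [[0.004,-0.0015,0.03],0]
    - [[0.004,-0.0015,0.06],0]
    - [[0.004,-0.0015,0.085],0]
    - [[0.004,-0.0015,0.105],0]
    - [[0.004,-0.0015,0.107],0]

```text
clock: 2.7
eef_pos: [491.7, -85.8, 222.9]
tool_rot: [-3.138, 0.001, 1.171]
force: [-0.5, 0.2, 0.3]
width: 85.7
```

Call:
move_arm:
  series:
    - [[0,0,0],0]
    - [[0,0,0],0]
    - [[0,0,0],0]
    - [[0,0,0],0]
    - [[0,0,0],0]
  claw: 0

```text
clock: 3.32
eef_pos: [496.8, -86.7, 225.5]
tool_rot: [3.134, -0.001, 1.172]
force: [6.6, -0.6, 5.0]
width: 46.4
```

```bash
python3 - <<'E'
from h import *
go([493.3,-90.8,226],1.17);print(read_state()["torque"])
a=get_image("top");b=get_image("side")
cv2.imwrite("pics/e.png",np.hstack([cv2.resize(a[160:310,270:470],(400,300),interpolation=2),cv2.resize(b[80:200,245:395],(375,300),interpolation=2)]))
E
```

```text
t 3.325 pos [496.8 -86.7 225.5] yaw 1.172 rot [ 3.134e+00 -1.000e-03  1.172e+00] F [ 6.65 -0.57  5.01] w 46.4 q [-0.3   0.49  0.6   1.94 -0.37  0.82  0.11]
shift m [-0.0051 -0.0016 -0.0005] turn 0.002
[-0.24666687 -1.32094544  0.11463453]
```

View pics/e.png

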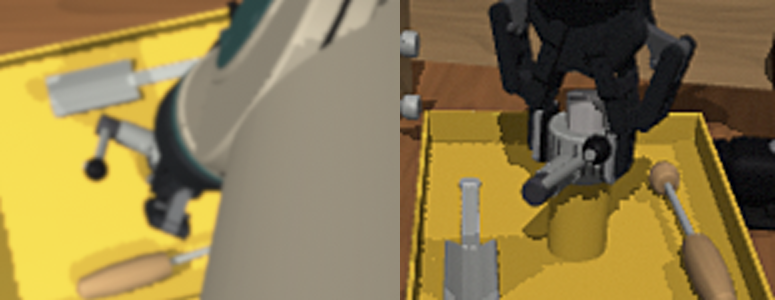

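The fingers straddle the collar, the boss and lever are clear, and the shoehorn and shoe tree are untouched. The tool sits about 5 mm off the axis along the boss, so I'll open, recentre and grip again.

Call:
move_arm:
  series:
    - [[0,0,0],0]
    - [[0,0,0],0]
    - [[-0.005,-0.001,0],0]
    - [[-0.005,-0.001,0],0]
    - [[-0.005,-0.001,0],0]
  claw: 0.85

```text
clock: 4.05
eef_pos: [493.7, -91.0, 225.4]
tool_rot: [3.135, -0.001, 1.171]
force: [-0.6, 0.5, -0.7]
width: 72.5
```

```bash
python3 - <<'E'
from h import *
go([493.3,-90.8,226],1.17)
E
```

```text
t 4.05 pos [493.7 -91.  225.4] yaw 1.171 rot [ 3.135e+00 -1.000e-03  1.171e+00] F [-0.64  0.53 -0.74] w 72.5 q [-0.29  0.48  0.6   1.95 -0.37  0.81  0.12]
shift m [ 0.     -0.0004 -0.0006] turn 0.001
```

Call:
move_arm:
  series:
    - [[0,0,0],0]
    - [[0,0,0],0]
    - [[0,0,0],0]
    - [[0,0,0],0]
    - [[0,0,0],0]
  claw: 0

```text
clock: 4.68
eef_pos: [494.9, -91.4, 226.1]
tool_rot: [3.132, -0.001, 1.171]
force: [2.4, -1.5, 4.9]
width: 46.9
```

```bash
python3 - <<'E'
from h import *
go([493.3,-90.8,226],0.2);print(read_state()["torque"])
E
```

```text
t 4.675 pos [494.9 -91.4 226.1] yaw 1.171 rot [ 3.132e+00 -1.000e-03  1.171e+00] F [ 2.45 -1.54  4.94] w 46.9 q [-0.29  0.48  0.6   1.95 -0.37  0.81  0.12]
shift m [-0.0001 -0.0017  0.0001] turn 0.971
[-0.20780716 -0.33001041 -0.04884755]
```

Call:
move_arm:
  series:
    - [[0,0,0],0.07]
    - [[0,0,0],0.17]
    - [[0,0,0],0.27]
    - [[0,0,0],0.37]
    - [[0,0,0],0.47]

```text
clock: 5.3
eef_pos: [494.9, -91.4, 226.2]
tool_rot: [3.134, -0.005, 0.699]
force: [0.5, -0.3, 3.1]
width: 46.3
```

```bash
python3 - <<'E'
from h import *
go([494.6,-91.3,226],0.2);print(read_state()["torque"])
E
```

```text
t 5.3 pos [494.9 -91.4 226.2] yaw 0.699 rot [ 3.134 -0.005  0.699] F [ 0.51 -0.29  3.12] w 46.3 q [-0.37  0.52  0.74  1.95 -0.46  0.84 -0.26]
shift m [-0.0001 -0.0003  0.0002] turn 0.499
[-0.27025915 -0.08370923  0.16285124]
```

Torque is about 0.16 N m with little side force, so the collar is turning on its axis.

Call:
move_arm:
  series:
    - [[0,0,0],0.1]
    - [[0,0,0],0.2]
    - [[0,0,0],0.3]
    - [[0,0,0],0.4]
    - [[0,0,0],0.5]

```text
clock: 5.92
eef_pos: [494.8, -91.4, 226.2]
tool_rot: [3.137, -0.008, 0.197]
force: [1.3, 0.8, 3.9]
width: 46.7
```

Call:
move_arm:
  series:
    - [[0,0,0],0]
    - [[0,0,0],0]
    - [[0,0,0],0]
    - [[0,0,0],0]
  claw: 0.9

```text
clock: 6.42
eef_pos: [494.7, -91.4, 226.1]
tool_rot: [3.137, -0.008, 0.197]
force: [0.2, -0.2, 0.2]
width: 76.9
```

Call:
move_arm:
  series:
    - [[0,0,-0.03],0]
    - [[0,0,-0.07],0]
    - [[0,0,-0.1],0]
    - [[0,-0.05,-0.11],0]
    - [[0,-0.1,-0.11],0]

```text
clock: 7.05
eef_pos: [474.4, 7.5, 336.7]
tool_rot: [3.137, -0.011, 0.195]
force: [1.6, 1.7, 0.2]
width: 77.1
```

```bash
python3 - <<'E'
from h import *
go([494.6,-91.3,330],0.2)
a=get_image("top");b=get_image("side");cv2.imwrite("pics/top1.png",a);cv2.imwrite("pics/side1.png",b)
cv2.imwrite("pics/f.png",np.hstack([cv2.resize(a[180:290,300:410],(400,400),interpolation=2),cv2.resize(b[80:200,245:365],(400,400),interpolation=2)]))
E
```

```text
t 7.05 pos [474.4   7.5 336.7] yaw 0.195 rot [ 3.137 -0.011  0.195] F [1.56 1.68 0.21] w 77.1 q [-0.82  0.4   1.06  1.86 -0.39  1.1  -0.99]
shift m [0.0005 0.1008 0.0071] turn -0.005
```

View pics/f.png

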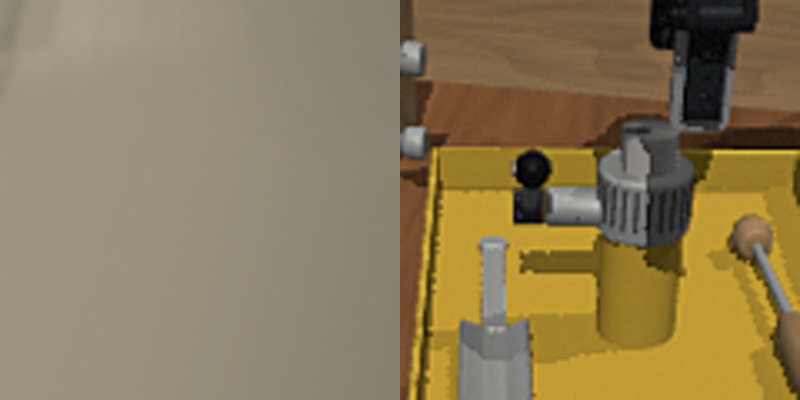

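The side view shows the collar turned with the lever still up, ball at about (285,131). The arm hides the top view, so I'll move it aside and shut the fingers for pressing.

Call:
move_arm:
  series:
    - [[0,-0.05,0],0]
    - [[0,-0.1,0],0]
    - [[0,-0.15,0],0]
    - [[0,-0.2,0],0]
    - [[0,-0.25,0],0]
  claw: 0

```text
clock: 7.78
eef_pos: [421.7, 259.2, 335.0]
tool_rot: [3.141, -0.007, 0.207]
force: [0.2, -0.1, 0.4]
width: 0.0
```

```bash
python3 - <<'E'
from h import *
go([494.6,-91.3,330],0.2)
a=get_image("top");b=get_image("side");cv2.imwrite("pics/top2.png",a);cv2.imwrite("pics/side2.png",b)
cv2.imwrite("pics/g.png",np.hstack([cv2.resize(a[180:280,300:400],(400,400),interpolation=2),cv2.resize(b[80:180,245:345],(400,400),interpolation=2)]))
E
```

```text
t 7.775 pos [421.7 259.2 335. ] yaw 0.207 rot [ 3.141 -0.007  0.207] F [ 0.19 -0.06  0.39] w 0.0 q [-1.33  0.45  1.07  1.81 -0.44  1.13 -1.47]
shift m [-0.0007  0.358   0.0051] turn 0.007
```

View pics/g.png

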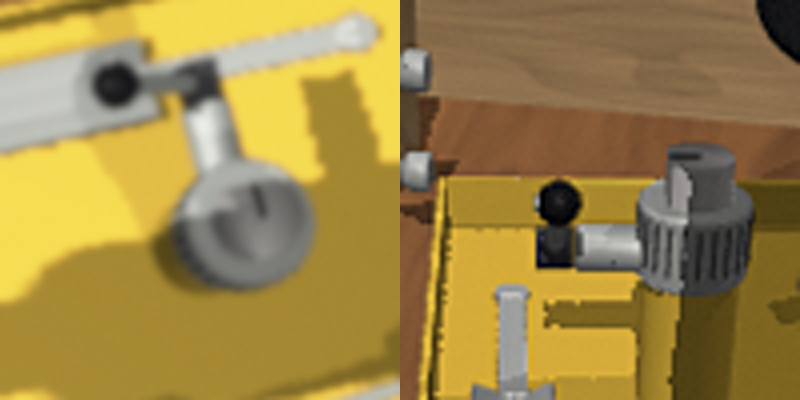

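The crop shows the lever up, with the ball at top (328.8,201) and side (284.5,130.8). The hub is at about (349.8,201), and the boss runs nearly parallel to the black line.

```bash
python3 - <<'E'
from h import *
o1,r1=ray("top",328.5,200.8);o2,r2=ray("side",284.3,130.5)
t=np.linalg.lstsq(np.c_[r1,-r2],o2-o1,rcond=None)[0];p,q=o1+t[0]*r1,o2+t[1]*r2;print("ball",p,q)
A=np.array([494.5,-91.3]);b=(p+q)/2-np.r_[A,0]
print("theta ball",np.arctan2(b[1],b[0])-np.arctan2(38.9,58),np.hypot(*b[:2]))
# boss mid-line, two points at z=236 (crop centre-line)
p1=onz("top",300+229/4,180+160/4,236);p2=onz("top",300+206/4,180+105/4,236);d=p1-p2;print("boss",np.arctan2(-d[1],-d[0]))
g=cv2.cvtColor(cv2.imread("pics/top2.png"),6).astype(float)
# flat line: sub-pixel minimum per row
P=[]
for v in range(225,235):
    row=g[v,360:370];w=np.clip(row.max()-row-0.5*np.ptp(row),0,None);P.append((360+(w*np.arange(10)).sum()/w.sum(),v))
print(np.round(P,1).tolist())
W=np.array([onz("top",*x,277)for x in P[1:8]]);k=np.polyfit(W[:,0],W[:,1],1);print("flat ang",np.arctan(k[0]))
for th in (.1,.2,.3): print(th,pix("top",[494.5,-91.3,277]),pix("top",[494.5+12*np.cos(th),-91.3+12*np.sin(th),277]))
go([543.8-1,-41.9+5,310],0.195)
E
```

```text
ball [543.92560473 -41.51964905 272.9170462 ] [544.45681951 -41.47628621 273.0167857 ]
theta ball 0.1957294293760109 70.35239150343767
boss 0.3363182034656913
[[366.5, 225.0], [365.3, 226.0], [363.7, 227.0], [363.9, 228.0], [364.1, 229.0], [364.4, 230.0], [364.7, 231.0], [364.9, 232.0], [365.1, 233.0], [365.2, 234.0]]
flat ang -0.02302080376816148
0.1 [365.45337577 233.49604678] [364.07196102 225.2129756 ]
0.2 [365.45337577 233.49604678] [363.25010892 225.35254766]
0.3 [365.45337577 233.49604678] [362.45010298 225.57318262]
t 7.875 pos [420.2 263.9 333.9] yaw 0.217 rot [-3.141 -0.005  0.217] F [ 0.31  0.18 -1.28] w 0.2 q [-1.33  0.46  1.06  1.81 -0.44  1.13 -1.47]
shift m [0.0549 0.3202 0.024 ] turn 0.022
```

The ball's bearing puts the collar at 0.196 rad and the line's slope puts the flat at 0.17–0.2 rad, so they are aligned. Next I'll go above the ball.

Call:
move_arm:
  series:
    - [[0.009,0.053,0],0.022]
    - [[0.018,0.107,0],0.022]
    - [[0.028,0.16,0],0.022]
    - [[0.037,0.215,0],0.022]
    - [[0.046,0.265,0.008],0.022]

```text
clock: 8.5
eef_pos: [522.9, 11.8, 326.5]
tool_rot: [-3.141, -0.007, 0.193]
force: [0.3, 0.4, -0.6]
width: -0.0
```

```bash
python3 - <<'E'
from h import *
go([543,-36.5,300],0.195)
E
```

```text
t 8.5 pos [522.9  11.8 326.5] yaw 0.193 rot [-3.141 -0.007  0.193] F [ 0.29  0.37 -0.57] w -0.0 q [-0.72  0.49  0.99  1.76 -0.45  1.13 -0.96]
shift m [0.0102 0.0512 0.0265] turn -0.002
```

Call:
move_arm:
  series:
    - [[0.005,0.025,0],0]
    - [[0.01,0.045,0.008],0]
    - [[0.0105,0.051,0.018],0]
    - [[0.0105,0.051,0.025],0]
    - [[0.0105,0.051,0.025],0]

```text
clock: 9.12
eef_pos: [542.5, -35.1, 300.8]
tool_rot: [-3.14, -0.005, 0.195]
force: [-0.3, -0.2, -0.4]
width: 0.2
```

```bash
cat >> h.py <<'E'
def press(n=5,save=None):
    F=[];Z=[]
    for i in range(n):
        im=get_image("side");s=read_state();F.append(s["force"]);Z.append(s["eef_pos"])
    print("t",s["clock"],"F mean",np.mean(F,0).round(2),"sd",np.std(F,0).round(2),"pos",np.mean(Z,0).round(2),"torq",s["torque"].round(2))
    if save: cv2.imwrite(save,cv2.resize(im[80:180,245:345],(400,400),interpolation=2))
E
python3 - <<'E'
from h import *
press(5,"pics/i.png");go([543,-36.5,286],0.195)
E
```

```text
t 9.375 F mean [ 0.56 -0.24 -0.43] sd [0.17 0.5  0.3 ] pos [543.18 -35.4  301.63] torq [-0.03  0.02  0.04]
t 9.375 pos [543.3 -35.7 301.8] yaw 0.195 rot [-3.141 -0.008  0.195] F [ 0.37 -1.1  -0.34] w -0.2 q [-0.58  0.54  0.95  1.74 -0.49  1.11 -0.85]
shift m [-0.0006  0.0008  0.0158] turn -0.0
```

View pics/i.png

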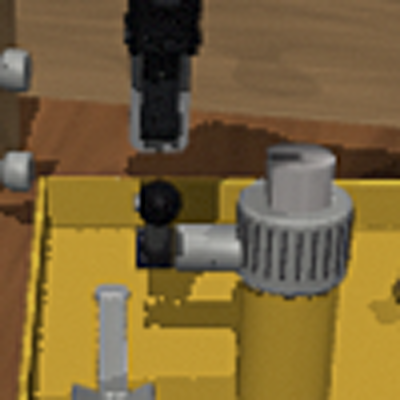

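The tip is right above the ball, slightly outward as planned, and nothing else is near. Force zero is about −0.4 N. I'll bring it down to contact and follow the ball outward as it drops.

Call:
move_arm:
  series:
    - [[0,0,0.006],0]
    - [[0,0,0.011],0]
    - [[0,0,0.015],0]
    - [[0,0,0.017],0]
    - [[0,-0.001,0.019],0]

```text
clock: 10.0
eef_pos: [543.4, -34.9, 283.0]
tool_rot: [-3.141, -0.008, 0.194]
force: [-0.9, 0.4, 4.0]
width: -0.1
```

```bash
python3 - <<'E'
from h import *
press(3)
E
```

```text
t 10.15 F mean [-0.75 -0.07  2.28] sd [0.27 0.14 0.57] pos [543.3  -34.71 282.98] torq [-0.01  0.11  0.01]
```

Call:
move_arm:
  series:
    - [[0,-0.002,0.0025],0]
    - [[0,-0.004,0.005],0]
    - [[0,-0.006,0.0075],0]
    - [[0,-0.0075,0.01],0]
    - [[0,-0.009,0.0125],0]

```text
clock: 10.78
eef_pos: [541.5, -25.7, 270.3]
tool_rot: [-3.141, -0.007, 0.195]
force: [-1.4, -0.1, 3.7]
width: -0.1
```

```bash
python3 - <<'E'
from h import *
press(4)
E
```

```text
t 10.975 F mean [-0.76 -0.25  1.28] sd [0.43 0.34 0.73] pos [541.47 -25.64 270.13] torq [-0.05  0.15  0.  ]
```

Call:
move_arm:
  series:
    - [[0,-0.0005,0.0015],0]
    - [[0,-0.001,0.003],0]
    - [[0,-0.0015,0.0045],0]
    - [[0,-0.002,0.006],0]
    - [[0,-0.0025,0.007],0]

```text
clock: 11.6
eef_pos: [541.1, -23.4, 263.2]
tool_rot: [-3.141, -0.007, 0.194]
force: [-1.2, 0.2, 3.4]
width: -0.0
```

Call:
move_arm:
  series:
    - [[0,-0.0003,0.001],0]
    - [[0,-0.0006,0.002],0]
    - [[0,-0.001,0.003],0]

```text
clock: 11.98
eef_pos: [540.9, -22.5, 260.1]
tool_rot: [-3.142, -0.007, 0.194]
force: [-0.8, -0.5, 2.2]
width: -0.3
```

Call:
move_arm:
  series:
    - [[0,-0.0003,0.001],0]
    - [[0,-0.0005,0.002],0]
    - [[0,-0.0007,0.003],0]

```text
clock: 12.35
eef_pos: [540.8, -21.7, 257.0]
tool_rot: [-3.141, -0.007, 0.194]
force: [-0.8, -0.2, 3.2]
width: 0.3
```

Call:
move_arm:
  series:
    - [[0,-0.0002,0.001],0]
    - [[0,-0.0004,0.002],0]
    - [[0,-0.0005,0.0025],0]

```text
clock: 12.72
eef_pos: [540.7, -21.2, 254.4]
tool_rot: [-3.141, -0.007, 0.194]
force: [-0.7, -0.2, 2.8]
width: -0.0
```

Call:
move_arm:
  series:
    - [[0,0,0.001],0]
    - [[0,0,0.002],0]
    - [[0,0,0.003],0]

```text
clock: 13.1
eef_pos: [540.8, -21.3, 251.5]
tool_rot: [-3.141, -0.007, 0.194]
force: [-1.2, -0.5, 4.2]
width: -0.2
```

Call:
move_arm:
  series:
    - [[0,0,0.001],0]
    - [[0,0,0.002],0]
    - [[0,0,0.0025],0]

```text
clock: 13.48
eef_pos: [540.9, -21.3, 249.1]
tool_rot: [-3.142, -0.008, 0.194]
force: [-2.2, 0.1, 6.3]
width: -0.1
```

```bash
python3 - <<'E'
from h import *
press(8)
E
```

```text
t 13.875 F mean [-1.61  0.01  5.22] sd [0.42 0.69 0.48] pos [540.84 -21.35 249.13] torq [-0.05  0.32 -0.01]
```

Tip landed at about z 252 mm; the pressing force is now about 6.3 N, rising roughly 1 N/mm. One more small step should reach 7 N.

Call:
move_arm:
  series:
    - [[0,0,0.0005],0]
    - [[0,0,0.0008],0]
    - [[0,0,0.0008],0]

```text
clock: 14.25
eef_pos: [540.9, -21.5, 248.6]
tool_rot: [3.142, -0.008, 0.194]
force: [-2.9, 0.6, 5.6]
width: -0.1
```

```bash
python3 - <<'E'
from h import *
press(8)
E
```

```text
t 14.65 F mean [-1.76 -0.03  5.88] sd [0.33 0.39 0.4 ] pos [540.9  -21.52 248.55] torq [-0.11  0.48  0.03]
```

Call:
move_arm:
  series:
    - [[0,0,0.0004],0]
    - [[0,0,0.0008],0]
    - [[0,0,0.0008],0]

```text
clock: 15.02
eef_pos: [540.9, -21.7, 248.0]
tool_rot: [3.141, -0.008, 0.194]
force: [-1.0, -0.7, 5.9]
width: 0.1
```

```bash
python3 - <<'E'
from h import *
press(8)
E
```

```text
t 15.425 F mean [-1.93 -0.38  6.1 ] sd [0.41 0.63 0.43] pos [540.95 -21.71 248.01] torq [-0.07  0.39 -0.01]
```

Call:
move_arm:
  series:
    - [[0,0,0.0004],0]
    - [[0,0,0.0008],0]
    - [[0,0,0.0008],0]

```text
clock: 15.8
eef_pos: [541.0, -21.9, 247.5]
tool_rot: [3.141, -0.008, 0.194]
force: [-1.2, -1.1, 6.4]
width: 0.2
```

```bash
python3 - <<'E'
from h import *
press(10)
E
```

```text
t 16.3 F mean [-1.96 -0.29  6.23] sd [0.49 0.59 0.56] pos [541.02 -21.93 247.52] torq [-0.06  0.44 -0.  ]
```

Call:
move_arm:
  series:
    - [[0,0,0.0004],0]
    - [[0,0,0.0008],0]
    - [[0,0,0.0009],0]

```text
clock: 16.68
eef_pos: [541.1, -22.2, 247.0]
tool_rot: [3.141, -0.009, 0.194]
force: [-1.6, -0.2, 7.0]
width: 0.0
```

```bash
python3 - <<'E'
from h import *
press(10)
E
```

```text
t 17.175 F mean [-2.38 -0.18  6.67] sd [0.4  0.44 0.63] pos [541.09 -22.18 246.98] torq [-0.09  0.48 -0.02]
```

About 7 N at the ball once the zero offset is taken off. Releasing straight up.

Call:
move_arm:
  series:
    - [[0,0,-0.01],0]
    - [[0,0,-0.03],0]
    - [[0,0,-0.06],0]
    - [[0,-0.03,-0.09],0]
    - [[0,-0.08,-0.09],0]

```text
clock: 17.8
eef_pos: [526.5, 55.0, 339.6]
tool_rot: [3.14, -0.014, 0.19]
force: [-0.4, 0.9, 0.4]
width: -0.3
```

Call:
move_arm:
  series:
    - [[0,-0.05,0],0]
    - [[0,-0.1,0],0]
    - [[0,-0.15,0],0]
    - [[0,-0.2,0],0]
    - [[0,-0.25,0],0]

```text
clock: 18.42
eef_pos: [478.9, 302.5, 339.4]
tool_rot: [3.14, -0.015, 0.19]
force: [1.2, 0.5, 0.2]
width: -0.1
```

```bash
python3 - <<'E'
from h import *
press(4)
a=get_image("top");b=get_image("side")
cv2.imwrite("pics/j.png",np.hstack([cv2.resize(a[140:340,225:425],(400,400),interpolation=2),cv2.resize(b[80:200,245:365],(400,400),interpolation=2)]))
a0=cv2.imread("pics/top0.png");d=np.abs(a.astype(int)-a0).max(2)
print(pix("side",[545,-38,238]),pix("top",[541,-24,238]))
E
```

```text
t 18.625 F mean [-0.32  1.42  0.06] sd [0.27 3.32 0.26] pos [477.68 306.34 338.36] torq [-0.04  0.07  0.03]
[283.16152729 151.45420924] [314.06999764 207.35799819]
```

View pics/j.png

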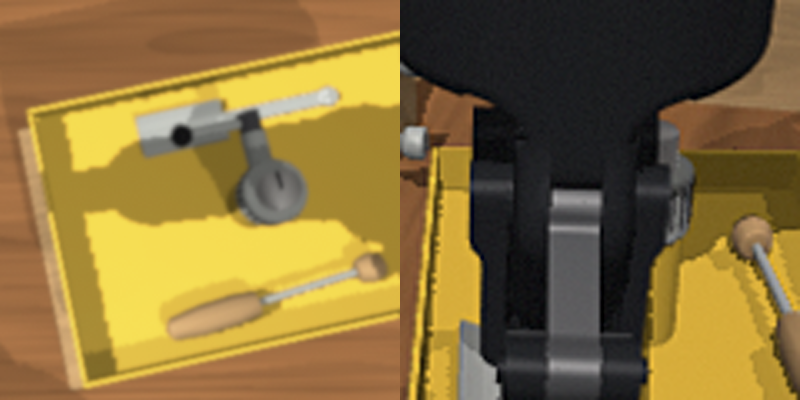

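The top view shows the ball at about (315.5,207.5), matching a level, tight lever (314,207). The boss still lies along the black line, and the shoehorn and shoe tree are where they were. Handing in.

```bash
python3 -c "
from cell import *
print(finish_job())"
```

```text
the job is handed in; nothing more can be done
None
```

The collar is turned to the flat, the screw is tightened and the job is handed in. No verdict was reported.

- **Collar:** I gripped it from above and turned it about 0.97 rad clockwise. My first grip was about 5 mm off the axis, so I opened, recentred and gripped again. After the turn the screw pointed at about 0.196 rad and the flat at 0.17–0.2 rad. Those two agree within about 0.03 rad, with the lever still up.
- **Measurements that disagreed:** A rough reading of the boss edges gave 0.34 rad for the screw. A straight-line fit to the black line gave −0.02 rad for the flat, but one bad row spoiled that fit. I set both aside in favour of the ball's position and the line's slope. The angle of the turned collar rests on these.
- **Lever:** With shut fingers I pressed the ball straight down. The tip landed with the TCP at about z 252 mm, and I went on in small steps to 247 mm. The averaged force at the end was 6.7 N, or 6.6–7.0 N after allowing for the zero drift. No reading went above 7.0 N.
- **Final check:** The top view showed the lever down at about level, and the screw still along the black line. By eye, the shoehorn and shoe tree had not moved. The arm was clear of everything. The gripper blocked the side view, so only the top view confirms this. The screw's tip force after release was not measured.

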